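Turn the red-primed plate over in its painting rest

TASK

The red primer on one of the two steel plates has dried. Turn that plate over in its own rest, by tipping it across the groove, so that it leans on the opposite wing with its bare face up, ready for painting, its lower edge still in the groove. Leave the blue plate as it is.

Things in the scene. Friction and masses are not known exactly. Their poses are not given: they have to be found in the camera images.
- red_plate: loose flat steel plate, 60 x 90 x 8 mm, 0.2 to 0.4 kg, a dark hole near each corner; one large face is primed red, the other bare light metal. Origin at its centre; own x along the 60 mm width (along the groove), y along the length from the edge in the groove to the free upper edge, z out of the red face. At the start it leans on the +y wing of its rest, red face up, 35 degrees from level
- red_plate_edge (a point): middle of the red plate's free upper edge, axes as the plate's. At the start it juts about 15 mm horizontally beyond the wing, so it can be pushed from outside, pinched, or held by the plate's sides. The plate tips about its lower edge, 90 mm away, and falls onto the other wing once past upright. A finger pushing this edge must rise along with it in an arc, as friction is high
- red_rest_groove (a point): middle of the groove floor, 50 mm above the table, of the bolted-down rest under the red plate: a vee of two yellow wings, 84 mm long along the groove, on a dark 100 x 110 mm base. x along the groove, y level across it, z up. Groove 14 mm wide, 5 mm deep. A plate lying properly on the +y wing has its centre at y = +34, z = +29 mm from here; on the -y wing at y = -34, z = +29 mm
- red_rest_wing (a point): middle of the upper end of the -y wing's top face (the empty wing onto which the red plate shall fall), 89 mm above the table; axes as the groove's. Both wings rise outward from the groove at 35 degrees, 60 mm of slope, and are mirror images
- blue_plate: the same kind of plate, but with one face primed blue, in an identical rest of its own; not to be disturbed. Origin at its centre, axes as for the red plate
Things that resemble listed ones, but are neither listed nor needed, are in the scene too. What is shaped like the part that bears red_rest_groove but brown is not meant.

How it is judged:
By the outcome, as a careful person would: the job done as asked, in the order asked, and still so for the second after the job is handed in, with the robot touching nothing.
It also fails if it takes over 35 s, if anything falls off the work surface, if the arm or the gripper's body presses on something with over 40 N, if the wrist force passes 120 N, or if a joint passes its speed limit or range.

ROBOT

A 7-joint arm with a two-finger parallel gripper is mounted at the origin on the work surface; the furniture and walls round the work are solid. World frame = base frame: x ahead of the robot, y to its left, z up, the work surface at z = 0. Lengths are in m, angles in rad, forces in N, time in s.
With the tool pointing down it reaches from about 0.425 to 0.95 m from the base axis. Payload 4.7 kg.
Tool frame: the origin (TCP) lies on the centre line of the jaws, within the pads' length; the fingertips stand 8 mm ahead of it and the grasp point (between the pads) lies 11 mm behind it; z points along the fingers, y is the line along which they close (so a half turn about z gives the same grasp; the last joint's range is limited). The gripper opens to 87 mm and grips with 3 to 60 N. Pads are 19 mm wide; open, the fingers measure 117 mm over their backs; the gripper's body (75 mm by 190 mm) begins 51 mm behind the grasp point.
Start: joints at [1.12, 0.469, -0.049, 1.532, 0.024, 1.141, -0.082], TCP at [0.276, -0.616, 0.231] pointing down, gripper open.
Joint ranges: [-2.59, 2.59], [-0.33, 1.99], [-1.39, 1.29], [0.1, 2.45], [-1.04, 4.18], [0.21, 1.99], [-2.66, 2.66]. Speed limits (rad/s): [2.57, 2.57, 3.14, 3.14, 3.14, 3.14, 3.14].

INTERFACE

Orientations are given as a unit quaternion [w, x, y, z].
In Python, from workcell import manip, optics gives the robot as it stands. The module is installed in compiled form; this text tells all that it offers.
- The arm moves only by the tool play_rows, never from a script. Its argument "commands" is a list of rows, each a list of 3 entries, a list of its own where there are three numbers: the turn, a rotation vector about the tool's x, y, z scaled (see below), then the shift along the tool's x, y, z scaled (see below), then the opening, from 0 (shut) to 1 (fully open). A call has exactly 8 rows; each row is the pose to reach, as a shift and turn from the pose commanded when the call began, along the tool's axes at that moment; what a row does not reach only later rows make up. The controller multiplies each number of a shift by 0.1 m and each number of a turn by 60 degrees. A row lasts 1/10 s, in which the tool goes at most 50 mm and 8.59 degrees, less where a joint would pass 70% of its speed; a pose out of reach is approached as far as the arm can. A call with a number of a shift or a turn outside -1 to 1 is refused whole. A call with a gripper value outside its range is refused whole. The fingers move at their own pace and stop on an object; "newtons" is the grip in N (left out, the last holds). Time passes only in rows, so rows that repeat a pose let the fingers close, or fill a call up. It gives the time, the measured TCP pose, the force, the opening and the grip force at its end, in the units of the state.
- manip.get_obs(): the state, without advancing time (a new reading comes with each control period).
- optics.capture(name): name is "side" or "top" or "wrist"; returns (picture, depth): 384x512x3 uint8, red, green, blue; 384x512 float32, m along the optical axis (not along the pixel's ray), 0 where there is no reading.
- optics.camera_params(name): a dict with "K" (3x3 intrinsics, pixels), "extrinsics" (4x4, takes a point from world to camera coordinates). Camera axes: x right, y down, z forward; pixel columns grow to the right and rows downward; lengths in m; the calibration is good to about 2 mm. A picture is of the moment at which its call begins: read the wrist's pose just before it. camera_params takes no time and is no camera call; for the wrist camera it gives the pose at the moment of the call.
- manip.hand_in(): hands the job in; it is judged then, once.
The state is a dict: "t": time; "joint_pos": joint angles; "qd": joint speeds; "tau": joint torques, N m; "tool_pos": TCP position; "orientation": TCP orientation; "contact_force": force on the tool from outside, world axes, zero at the start; "wrist_torque": the same for the moment, N m; "grip_width": finger opening in m; "finger_force": force on a finger pad.
Only numpy, scipy, OpenCV 4.12 (cv2) and the standard library are available. Lean on these libraries where they do the work, as an engineer would, in place of code of your own. Each camera call takes 0.05 s, during which the arm holds its last target. There are 200 camera calls.

## Working session

There is one attempt and no reset: what is moved stays moved. The work goes in short steps, Python scripts to look and compute and a tool call to move; the robot and the scene stay as the last step left them, time stands still between calls to the robot, and variables do not carry over. Pictures are saved under pics/ and viewed, at most 10 in all, crops included, and the job is handed in when it is done.

Besides the shell and the picture viewer there is one more tool, called as name(argument=value, ...) on one line, values as JSON. play_rows: Moves the arm, as the interface text tells. Its arguments: {"type":"object","properties":{"commands":{"type":"array"},"newtons":{"type":"number"}},"required":["commands"]}

```bash
mkdir -p pics; cat > h.py <<'E'
from workcell import manip, optics
import numpy as np, cv2
from scipy.spatial.transform import Rotation as R
def cap(n):
    P=optics.camera_params(n); a,d=optics.capture(n); np.savez(''+n,a=a,d=d,K=P['K'],E=P['extrinsics']); return a,d
def w(n,u,v):
    z=np.load(''+n+'.npz'); d=z['d'][v-1:v+2,u-1:u+2]; d=np.median(d[d>0])
    c=np.linalg.inv(z['K'])@[u,v,1]*d
    return (np.linalg.inv(z['E'])@np.r_[c,1])[:3]
E
python3 - <<'E'
from h import *
a,d=cap('top');b,_=cap('side')
cv2.imwrite('pics/top.png',cv2.resize(a[...,::-1],(800,600)))
cv2.imwrite('pics/side.png',cv2.resize(b[...,::-1],(800,600)))
s=manip.get_obs();print({k:np.round(v,3) for k,v in s.items()})
for n in('top','side'):
    P=optics.camera_params(n);print(np.round(P['extrinsics'],3).tolist(),P['K'][0])
E
```

```text
{'t': np.float64(0.1), 'joint_pos': array([ 1.12 ,  0.469, -0.049,  1.534,  0.024,  1.141, -0.082]), 'qd': array([ 0.   , -0.001,  0.   , -0.005,  0.001,  0.001, -0.002]), 'tau': array([ 0.0000e+00, -5.0917e+01, -8.1000e-02, -2.3683e+01, -6.2000e-02,
        3.4000e-02,  0.0000e+00]), 'tool_pos': array([ 0.276, -0.615,  0.23 ]), 'orientation': array([-0.001,  0.978,  0.209, -0.   ]), 'contact_force': array([-0.254, -0.154, -0.794]), 'wrist_torque': array([ 0.005, -0.013,  0.048]), 'finger_force': np.float64(0.0), 'grip_width': np.float64(0.087)}
[[-0.016, -1.0, 0.023, 0.078], [-0.994, 0.014, -0.105, 0.546], [0.105, -0.024, -0.994, 0.956], [0.0, 0.0, 0.0, 1.0]] [384.02573225   0.         256.20605141]
[[-0.793, -0.609, 0.006, 0.474], [-0.288, 0.367, -0.885, 0.21], [0.536, -0.704, -0.466, 1.104], [0.0, 0.0, 0.0, 1.0]] [451.21550976   0.         255.32271762]
```

View pics/top.png

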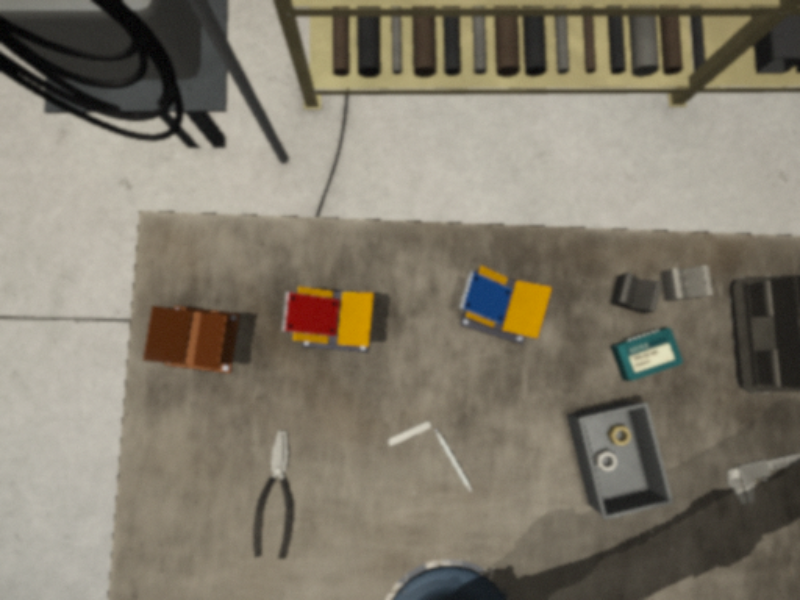

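View pics/side.png

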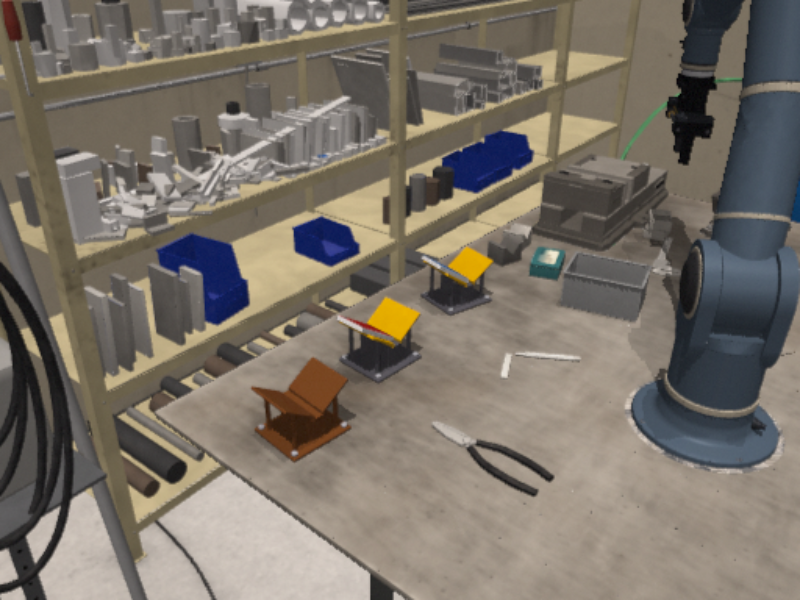

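The top view shows three candidates: the red plate at (313,313) on a yellow rest, the blue plate at (488,298), and an empty brown rest at (190,338), which is a decoy. The target is the red plate. Its free edge faces left (+y), and the empty wing is at (356,320).

```bash
python3 - <<'E'
from h import *
z=np.load('top.npz');a=z['a'];d=z['d']
c=a[175:235,165:255]; cv2.imwrite('pics/crop.png',cv2.resize(c[...,::-1],(800,533),interpolation=cv2.INTER_CUBIC))
h=cv2.cvtColor(a,cv2.COLOR_RGB2HSV).astype(int)
H,S,V=h[...,0],h[...,1],h[...,2]
def pts(m):
    v,u=np.nonzero(m&(d>0)); c=(np.linalg.inv(z['K'])@np.c_[u,v,u*0+1].T)*d[v,u]
    return (np.linalg.inv(z['E'])@np.r_[c,np.ones((1,len(u)))])[:3].T
win=np.zeros(d.shape,bool);win[175:235,165:255]=1
er=lambda m:cv2.erode(m.astype(np.uint8),np.ones((3,3)))>0
for nm,m in(('red',win&((H<6)|(H>174))&(S>150)&(V>80)),('yel',win&(H>15)&(H<30)&(S>150)&(V>100))):
    if nm=='yel': m[:,:214]=0
    p=pts(er(m)); q=p-p.mean(0); n=np.linalg.svd(q,full_matrices=False)[2][2]; n*=np.sign(n[2])
    print(nm,len(p),p.mean(0).round(4),'normal',n.round(3),'tilt',np.degrees(np.arccos(n[2])).round(1),'az',np.degrees(np.arctan2(n[1],n[0])).round(1))
    u,v=np.nonzero(m)[::-1]; r=cv2.minAreaRect(pts(m)[:,:2].astype(np.float32)); print(r, cv2.boxPoints(r).round(4).tolist(), pts(m)[:,2].min(),pts(m)[:,2].max())
E
```

```text
red 578 [0.5103 0.2072 0.0821] normal [-0.053 -0.576  0.816] tilt 35.3 az -95.3
((0.5105739831924438, 0.20638753473758698), (0.06931076943874359, 0.05735880509018898), 83.83074951171875) [[0.478300005197525, 0.17499999701976776], [0.5353999733924866, 0.1688999980688095], [0.5428000092506409, 0.2378000020980835], [0.48579999804496765, 0.24390000104904175]] 0.0541631731357648 0.10857954180012352
yel 613 [0.5041 0.1424 0.0717] normal [0.057 0.574 0.817] tilt 35.2 az 84.3
((0.5077765583992004, 0.1429797261953354), (0.05401429906487465, 0.09196161478757858), 84.02238464355469) [[0.459199994802475, 0.120899997651577], [0.5507000088691711, 0.11129999905824661], [0.5562999844551086, 0.16509999334812164], [0.4648999869823456, 0.1746000051498413]] -0.0019329357751121101 0.09207995679976955
```

View pics/crop.png

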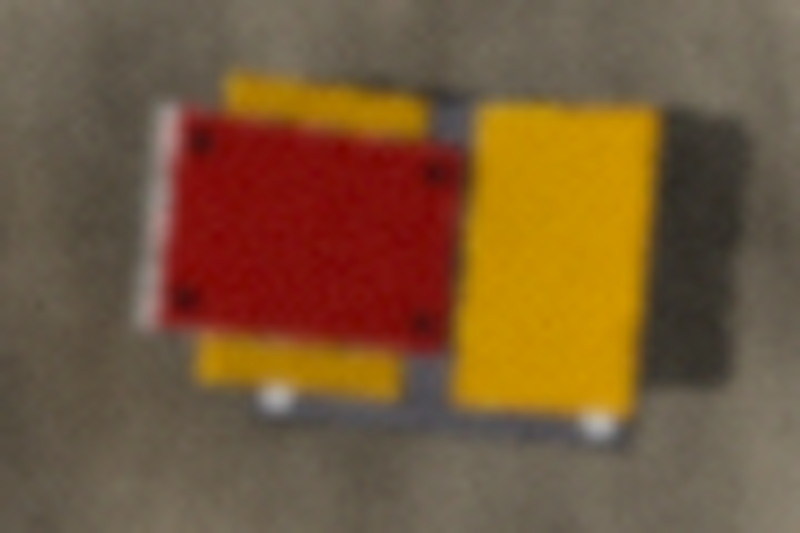

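The geometry agrees with the description: tilt is 35°, the plate centre is about (0.511, 0.209, 0.079), and the groove is about (0.507, 0.175, 0.05) with its y direction at azimuth 84°. I will grip the plate's sides near the free edge with the tool vertical and swing it through the arc lightly. First I travel there.

play_rows(commands=[[[0,0,0],[0.12,-0.12,-0.1],1],[[0,0,0],[0.25,-0.25,-0.2],1],[[0,0,0],[0.4,-0.4,-0.3],1],[[0,0,0],[0.52,-0.52,-0.4],1],[[0,0,0],[0.65,-0.65,-0.4],1],[[0,0,0],[0.77,-0.77,-0.4],1],[[0,0,0],[0.9,-0.9,-0.4],1],[[0,0,0],[1,-1,-0.4],1]])

```text
t: 0.9
tool_pos: [0.3273, -0.4816, 0.2701]
orientation: [-0.001, 0.978, 0.21, -0.0]
contact_force: [0.3, -1.2, 0.5]
grip_width: 0.0869
finger_force: 0.0
```

play_rows(commands=[[[0,0,0],[0.12,-0.12,0],1],[[0,0,0],[0.25,-0.25,0],1],[[0,0,0],[0.4,-0.4,0],1],[[0,0,0],[0.52,-0.52,0],1],[[0,0,0],[0.65,-0.65,0],1],[[0,0,0],[0.77,-0.77,0],1],[[0,0,0],[0.9,-0.9,0],1],[[0,0,0],[1,-1,0],1]])

```text
t: 1.7
tool_pos: [0.3776, -0.3499, 0.2705]
orientation: [-0.0, 0.978, 0.21, 0.0]
contact_force: [0.3, -0.4, 0.7]
grip_width: 0.087
finger_force: 0.0
```

play_rows(commands=[[[0,0,0],[0.12,-0.12,0],1],[[0,0,0],[0.25,-0.25,0],1],[[0,0,0],[0.4,-0.4,0],1],[[0,0,0],[0.52,-0.52,0],1],[[0,0,0],[0.65,-0.65,0],1],[[0,0,0],[0.77,-0.77,0],1],[[0,0,0],[0.9,-0.9,0],1],[[0,0,0],[1,-1,0],1]])

```text
t: 2.5
tool_pos: [0.4276, -0.2179, 0.2706]
orientation: [0.0, 0.978, 0.21, 0.0]
contact_force: [0.4, -0.3, -1.1]
grip_width: 0.0868
finger_force: 0.0
```

play_rows(commands=[[[0,0,0],[0.12,-0.12,0],1],[[0,0,0],[0.25,-0.25,0],1],[[0,0,0],[0.4,-0.4,0],1],[[0,0,0],[0.52,-0.52,0],1],[[0,0,0],[0.65,-0.65,0],1],[[0,0,0],[0.77,-0.77,0],1],[[0,0,0],[0.9,-0.9,0],1],[[0,0,0],[1,-1,0],1]])

```text
t: 3.3
tool_pos: [0.4778, -0.0857, 0.2706]
orientation: [0.0, 0.978, 0.21, 0.0]
contact_force: [-0.1, -0.4, 0.9]
grip_width: 0.0867
finger_force: 0.0
```

play_rows(commands=[[[0,0,0],[0.12,-0.12,0],1],[[0,0,0],[0.25,-0.25,0],1],[[0,0,0],[0.4,-0.4,0],1],[[0,0,0],[0.52,-0.52,0],1],[[0,0,0],[0.65,-0.65,0],1],[[0,0,0],[0.77,-0.77,0],1],[[0,0,0],[0.9,-0.9,0],1],[[0,0,0],[1,-1,0],1]])

```text
t: 4.1
tool_pos: [0.528, 0.0464, 0.2705]
orientation: [-0.0, 0.978, 0.21, 0.0]
contact_force: [0.6, -0.4, 0.2]
grip_width: 0.0868
finger_force: 0.0
```

play_rows(commands=[[[0,0,-0.13],[0.05,-0.12,0],1],[[0,0,-0.26],[0.1,-0.25,0],1],[[0,0,-0.39],[0.15,-0.4,0],1],[[0,0,-0.52],[0.2,-0.52,0],1],[[0,0,-0.65],[0.25,-0.65,0],1],[[0,0,-0.78],[0.3,-0.77,0],1],[[0,0,-0.9],[0.35,-0.9,0],1],[[0,0,-1],[0.4,-1,0],1]])

```text
t: 4.9
tool_pos: [0.5232, 0.1536, 0.2706]
orientation: [0.0, 0.741, 0.672, -0.0]
contact_force: [-0.2, -0.0, -0.1]
grip_width: 0.0871
finger_force: 0.0
```

```bash
python3 - <<'E'
from h import *
a,d=cap('wrist')
cv2.imwrite('pics/wrist.png',cv2.resize(a[...,::-1],(800,600)))
z=np.load('wrist.npz')
h=cv2.cvtColor(a,cv2.COLOR_RGB2HSV).astype(int);H,S,V=h[...,0],h[...,1],h[...,2]
m=((H<6)|(H>174))&(S>150)&(V>80)&(d>0)
n,l,st,_=cv2.connectedComponentsWithStats(m.astype(np.uint8)); m=l==1+st[1:,4].argmax()
v,u=np.nonzero(m); c=(np.linalg.inv(z['K'])@np.c_[u,v,u*0+1].T)*d[v,u]
p=(np.linalg.inv(z['E'])@np.r_[c,np.ones((1,len(u)))])[:3].T
mm=p.mean(0);n=np.linalg.svd(p-mm,full_matrices=False)[2][2];n*=np.sign(n[2])
print(len(p),mm.round(4),n.round(3),np.degrees(np.arctan2(n[1],n[0])))
r=cv2.minAreaRect(p[:,:2].astype(np.float32));print(r,cv2.boxPoints(r).round(4).tolist(),np.percentile(p[:,2],[1,99]))
E
```

```text
3380 [0.5104 0.2088 0.0852] [-0.059 -0.571  0.819] -95.84923244728186
((0.5100060105323792, 0.20522606372833252), (0.07128139585256577, 0.05694182962179184), 84.48451232910156) [[0.4781999886035919, 0.17249999940395355], [0.5349000096321106, 0.16699999570846558], [0.5418000221252441, 0.23800000548362732], [0.48510000109672546, 0.2433999925851822]] [0.05801022 0.10762344]
```

View pics/wrist.png

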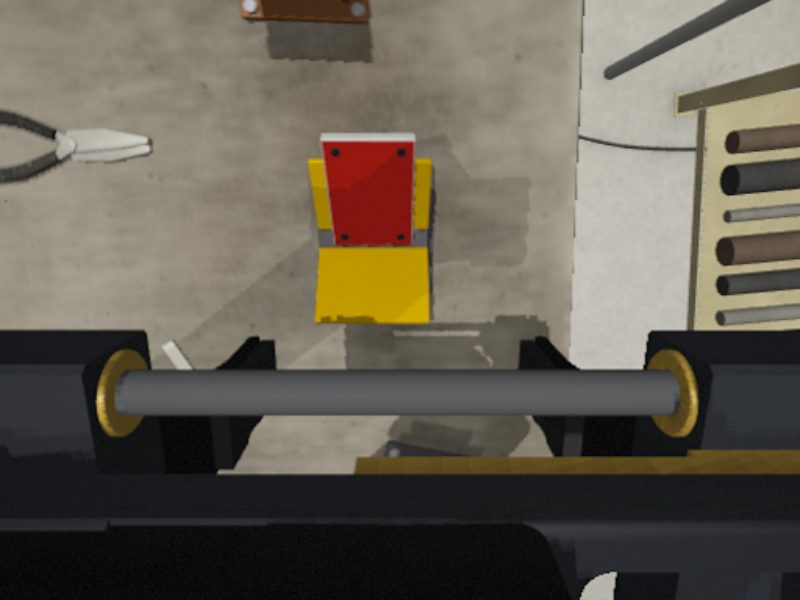

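The wrist view confirms the red plate (corners 322,138 / 414,138 / 405,245 / 332,245) with its free edge at the top, and the empty wing is clear at (373,285). Its position agrees with the top camera within 2 mm. Descending next.

play_rows(commands=[[[0,0,0],[0.15,-0.03,0.1],1],[[0,0,0],[0.3,-0.06,0.2],1],[[0,0,0],[0.45,-0.1,0.3],1],[[0,0,0],[0.6,-0.13,0.4],1],[[0,0,0],[0.75,-0.16,0.5],1],[[0,0,0],[0.85,-0.18,0.6],1],[[0,0,0],[0.85,-0.18,0.7],1],[[0,0,0],[0.85,-0.18,0.7],1]])

```text
t: 5.75
tool_pos: [0.5135, 0.2378, 0.1988]
orientation: [-0.0, 0.742, 0.67, -0.002]
contact_force: [-0.2, 0.6, 0.1]
grip_width: 0.0871
finger_force: 0.0
```

play_rows(commands=[[[0,0,0],[0,0,0.2],1],[[0,0,0],[0,0,0.4],1],[[0,0,0],[0,0,0.6],1],[[0,0,0],[0,0,0.75],1],[[0,0,0],[0,0,0.85],1],[[0,0,0],[0,0,0.95],1],[[0,0,0],[0,0,1],1],[[0,0,0],[0,0,1],1]])

```text
t: 6.55
tool_pos: [0.514, 0.2389, 0.1001]
orientation: [-0.0, 0.742, 0.67, -0.0]
contact_force: [0.3, -0.1, 1.1]
grip_width: 0.087
finger_force: 0.0
```

play_rows(commands=[[[0,0,0],[0,0,0],0.8],[[0,0,0],[0,0,0],0.72],[[0,0,0],[0,0,0],0.65],[[0,0,0],[0,0,0],0.6],[[0,0,0],[0,0,0],0.6],[[0,0,0],[0,0,0],0.6],[[0,0,0],[0,0,0],0.6],[[0,0,0],[0,0,0],0.6]], newtons=8)

```text
t: 7.35
tool_pos: [0.5142, 0.2391, 0.1008]
orientation: [0.0, 0.742, 0.67, 0.0]
contact_force: [-1.6, -0.0, 2.6]
grip_width: 0.0599
finger_force: 8.0
```

```bash
python3 - <<'E'
from h import *
a,d=cap('side'); cv2.imwrite('pics/s2.png',cv2.resize(a[150:270,190:350][...,::-1],(800,600),interpolation=cv2.INTER_CUBIC))
print({k:np.round(v,3) for k,v in manip.get_obs().items()})
E
```

```text
{'t': np.float64(7.4), 'joint_pos': array([-0.026,  0.525, -0.64 ,  1.89 ,  0.407,  0.858, -0.974]), 'qd': array([-0.001, -0.001,  0.   ,  0.001, -0.001, -0.001,  0.002]), 'tau': array([ 6.0000e-03, -4.2325e+01, -6.6230e+00, -1.7712e+01, -5.0000e-03,
       -2.7600e-01, -1.8000e-02]), 'tool_pos': array([0.514, 0.239, 0.101]), 'orientation': array([0.   , 0.742, 0.67 , 0.   ]), 'contact_force': array([-1.374, -0.208,  2.892]), 'wrist_torque': array([-0.163,  0.078,  0.005]), 'finger_force': np.float64(7.997), 'grip_width': np.float64(0.06)}
```

View pics/s2.png

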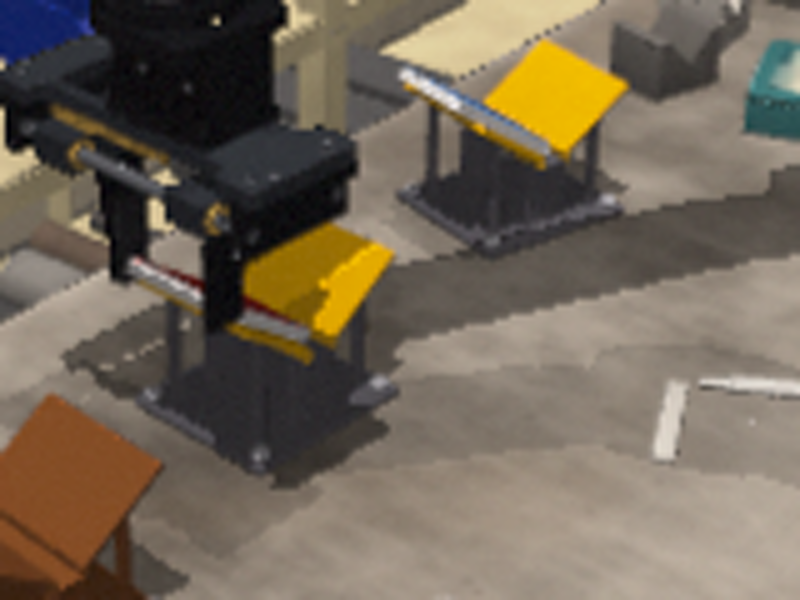

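The side crop shows the fingers on both sides of the red plate's free edge at (130–230, 270–310), with a grip width of 59.9 mm as expected. Now I swing it in an arc about the groove, using a light grip so the plate can pivot in the pads.

play_rows(commands=[[[0,0,0],[-0.042,0,-0.06],0.6],[[0,0,0],[-0.09,0,-0.11],0.6],[[0,0,0],[-0.14,0,-0.158],0.6],[[0,0,0],[-0.195,0,-0.2],0.6],[[0,0,0],[-0.253,0,-0.235],0.6],[[0,0,0],[-0.315,0,-0.265],0.6],[[0,0,0],[-0.38,0,-0.29],0.6],[[0,0,0],[-0.38,0,-0.29],0.6]], newtons=6)

```text
t: 8.2
tool_pos: [0.5105, 0.2008, 0.1303]
orientation: [0.0, 0.743, 0.67, 0.0]
contact_force: [-0.5, 0.9, 0.1]
grip_width: 0.0596
finger_force: 6.0
```

```bash
python3 - <<'E'
from h import *
a,d=cap('side'); cv2.imwrite('pics/s3.png',cv2.resize(a[150:270,190:350][...,::-1],(800,600),interpolation=cv2.INTER_CUBIC))
print({k:np.round(v,3) for k,v in manip.get_obs().items() if k in('t','contact_force','tool_pos','wrist_torque','grip_width')})
E
```

```text
{'t': np.float64(8.25), 'tool_pos': array([0.51 , 0.201, 0.13 ]), 'contact_force': array([-0.141,  0.574,  1.08 ]), 'wrist_torque': array([0.109, 0.065, 0.001]), 'grip_width': np.float64(0.06)}
```

View pics/s3.png

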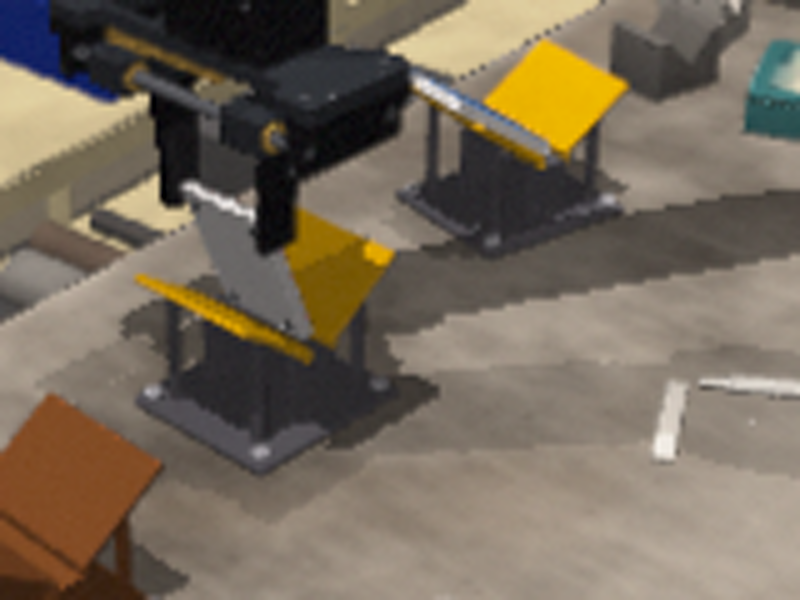

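The plate is about 70° up, pivoting in the groove with its bare face toward the camera at (250,270). Continuing past upright.

play_rows(commands=[[[0,0,0],[-0.066,0,-0.018],0.6],[[0,0,0],[-0.134,0,-0.03],0.6],[[0,0,0],[-0.203,0,-0.036],0.6],[[0,0,0],[-0.272,0,-0.036],0.6],[[0,0,0],[-0.341,0,-0.036],0.6],[[0,0,0],[-0.41,0,-0.03],0.6],[[0,0,0],[-0.478,0,-0.018],0.6],[[0,0,0],[-0.544,0,0],0.6]])

```text
t: 9.05
tool_pos: [0.5047, 0.1463, 0.1295]
orientation: [0.0, 0.742, 0.67, -0.0]
contact_force: [0.7, -0.1, 0.9]
grip_width: 0.06
finger_force: 6.0
```

play_rows(commands=[[[0,0,0],[-0.064,0,0.025],0.6],[[0,0,0],[-0.126,0,0.055],0.6],[[0,0,0],[-0.184,0,0.091],0.6],[[0,0,0],[-0.239,0,0.132],0.6],[[0,0,0],[-0.29,0,0.179],0.6],[[0,0,0],[-0.337,0,0.229],0.6],[[0,0,0],[-0.363,0,0.262],0.6],[[0,0,0],[-0.372,0,0.275],0.6]])

```text
t: 9.85
tool_pos: [0.5007, 0.1099, 0.1014]
orientation: [-0.0, 0.742, 0.67, -0.0]
contact_force: [0.4, 0.5, -0.7]
grip_width: 0.0598
finger_force: 6.0
```

```bash
python3 - <<'E'
from h import *
a,d=cap('side'); cv2.imwrite('pics/s4.png',cv2.resize(a[150:270,190:350][...,::-1],(800,600),interpolation=cv2.INTER_CUBIC))
print({k:np.round(v,3) for k,v in manip.get_obs().items() if k in('t','contact_force','tool_pos','wrist_torque','grip_width')})
E
```

```text
{'t': np.float64(9.9), 'tool_pos': array([0.501, 0.11 , 0.101]), 'contact_force': array([-0.483,  0.278, -0.31 ]), 'wrist_torque': array([ 0.017, -0.103, -0.018]), 'grip_width': np.float64(0.06)}
```

View pics/s4.png

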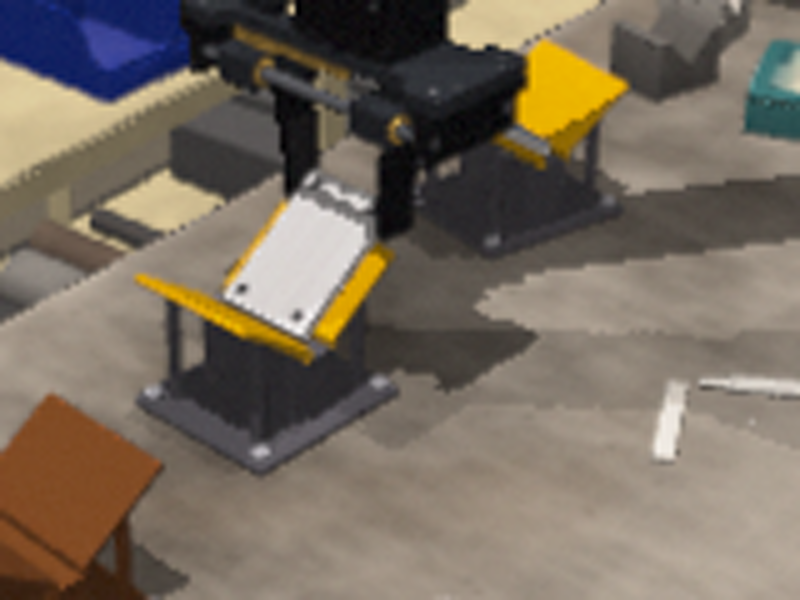

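The plate lies bare face up on the −y wing at (300,260). I open slowly, then rise straight up.

play_rows(commands=[[[0,0,0],[0,0,0],0.72],[[0,0,0],[0,0,0],0.76],[[0,0,0],[0,0,0],0.82],[[0,0,0],[0,0,0],0.9],[[0,0,0],[0,0,0],1],[[0,0,0],[0,0,0],1],[[0,0,0],[0,0,0],1],[[0,0,0],[0,0,0],1]])

```text
t: 10.7
tool_pos: [0.501, 0.1101, 0.102]
orientation: [0.0, 0.742, 0.67, 0.0]
contact_force: [0.4, 0.3, 0.6]
grip_width: 0.0866
finger_force: 0.0
```

play_rows(commands=[[[0,0,0],[0,0,-0.05],1],[[0,0,0],[0,0,-0.15],1],[[0,0,0],[0,0,-0.3],1],[[0,0,0],[0,0,-0.5],1],[[0,0,0],[0,0,-0.7],1],[[0,0,0],[0,0,-0.9],1],[[0,0,0],[0,0,-1],1],[[0,0,0],[0,0,-1],1]])

```text
t: 11.5
tool_pos: [0.502, 0.1105, 0.2041]
orientation: [0.001, 0.742, 0.67, 0.002]
contact_force: [0.2, -0.3, -0.6]
grip_width: 0.0874
finger_force: 0.0
```

play_rows(commands=[[[0,0,0],[-0.15,0,-0.1],1],[[0,0,0],[-0.3,0,-0.2],1],[[0,0,0],[-0.45,0,-0.3],1],[[0,0,0],[-0.6,0,-0.4],1],[[0,0,0],[-0.75,0,-0.5],1],[[0,0,0],[-0.9,0,-0.6],1],[[0,0,0],[-1,0,-0.7],1],[[0,0,0],[-1,0,-0.7],1]])

```text
t: 12.3
tool_pos: [0.4911, 0.009, 0.2723]
orientation: [0.001, 0.743, 0.669, 0.0]
contact_force: [-0.5, -0.5, -0.4]
grip_width: 0.087
finger_force: 0.0
```

```bash
python3 - <<'E'
from h import *
a,d=cap('wrist');s,_=cap('side');s=s[150:270,190:350]
cv2.imwrite('pics/end.png',np.hstack([cv2.resize(x[...,::-1],(400,300)) for x in(a,s)]))
z=np.load('wrist.npz');v,u=np.nonzero(d>0); c=(np.linalg.inv(z['K'])@np.c_[u,v,u*0+1].T)*d[v,u]
p=(np.linalg.inv(z['E'])@np.r_[c,np.ones((1,len(u)))])[:3].T
g=np.array([.507,.1745,.05]);q=p-g;yy=q[:,:2]@[.1,.995];xx=q[:,:2]@[.995,-.1]
m=(abs(xx)<20)&(yy<-5)&(yy>-60)&(q[:,2]>0)&(q[:,2]<.09) if 0 else (abs(xx)<.02)&(yy<-.015)&(yy>-.06)&(q[:,2]>.005)&(q[:,2]<.09)
print(m.sum(),np.polyfit(yy[m],q[m,2],1), 'expect slope -.70; at y=-36.3-> z 32.3', np.polyval(np.polyfit(yy[m],q[m,2],1),-.0317))
print(manip.get_obs()['t'],manip.get_obs()['contact_force'])
E
```

```text
1609 [-0.70122603  0.0093114 ] expect slope -.70; at y=-36.3-> z 32.3 0.03154026712142005
12.4 [-1.06106455  0.19998592 -0.68720399]
```

View pics/end.png

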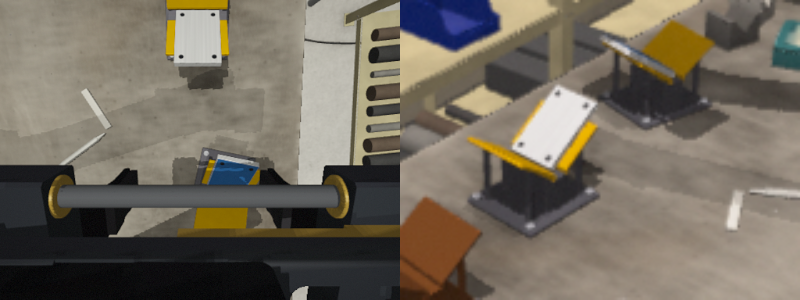

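```bash
python3 - <<'E'
from h import *
z=np.load('wrist.npz');d=z['d'];v,u=np.nonzero(d>0); c=(np.linalg.inv(z['K'])@np.c_[u,v,u*0+1].T)*d[v,u]
p=(np.linalg.inv(z['E'])@np.r_[c,np.ones((1,len(u)))])[:3].T
q=p-[.507,.1745,.05];yy=q[:,:2]@[.1,.995];xx=q[:,:2]@[.995,-.1]
m=(abs(xx)<.05)&(abs(q[:,2]-(-.701*yy+.0093))<.002)&(yy<.02)
for x0 in(-.02,0,.02):
    k=m&(abs(xx-x0)<.006); print(x0,np.percentile(yy[k],[0.5,99.5]),'expect -.0686')
print(np.percentile(xx[m],[1,99]))
E
```

```text
-0.02 [-0.07094766  0.00756517] expect -.0686
0 [-0.07026368  0.0074588 ] expect -.0686
0.02 [-0.07114839  0.0083397 ] expect -.0686
[-0.02926583  0.02998742]
```

```bash
python3 -c "
from workcell import manip
print(manip.hand_in())"
```

```text
the job is handed in; nothing more can be done
None
```

The red plate is turned over: it leans on the −y wing at 35° with its bare face up and its lower edge in the groove; I never touched the blue plate, and I handed the job in at about 12.4 s (limit 35 s).

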